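# Rake dowel blanks into the grooved tray

## Task

Two wooden dowels lie crooked on top of the ridges of the grooved tray. Take the toothed hand rake by its handle and comb it across the tray, from the open edge towards the tall backstop with the tooth tips just clearing the ridges, so that each dowel drops into a groove of its own; do not touch the dowels with the gripper. Then stand the rake upright on its teeth on the bench beside the tray and let go.

Things in the scene. Friction and masses are not known exactly. Their poses are not given: they have to be found in the camera images.
- rake_grip (a point): Middle of the upright handle (40 x 26 x 60 mm along x, y, z) of a wooden hand rake standing on its teeth; 80 mm above the tooth tips (z up), 24 mm below the top. Head board 120 x 44 mm, 30 to 44 mm above the tips; under it two rows of 7 steel pins, 6 mm thick, along x at y +-18 mm, x up to +-51 mm. Faces alike. 0.2 kg. The look-alike beside it, a sanding block, has a flat sole and no teeth.
- tray: Fixed dark wooden tray, 166 (x) x 200 (y) mm; origin: centre of underside, on the bench. Six grooves along x, 24 mm wide, 32 mm apart, at y -80 to 80 mm; floor 6 mm, flat ridge tops 24 mm above the bench. End walls at x +-79 mm: 32 mm high, 150 mm apart inside. The -y edge, on the rake's side, is open (a plain ridge); at +y is the backstop, 44 mm high, inner face at y 92 mm.
- rod_a_center (a point): Centre of a pale wooden dowel, 16 mm thick, 110 mm long, 18 g, axis x. Starts crooked on the ridges in the open-edge half, an end reaching at most 5 mm past the open edge. Down in a groove its centre is 14 mm above the bench, its top 2 mm below the ridge tops. Pushed along tray y by the row of teeth it turns parallel to the grooves and drops into the next free one.
- rod_b_center (a point): Centre of the second, equal dowel, which lies crooked over the ridges in the backstop half of the tray. Axis x.
Not all that is in view belongs to the job. What is shaped like the part that bears rake_grip but blue or red is not meant.

How it is judged:
On the way, in this order (a step that is already met when the one before it is completed fails the run):
1. the rake is lowered into the tray, its teeth close above the ridges (z of rake_grip in the frame of tray between 0.095 and 0.125 m and x of rake_grip in the frame of tray between -0.05 and 0.05 m and y of rake_grip in the frame of tray between -0.125 and 0.1 m), for 0.1 s.
2. both dowels lie in grooves (z of rod_a_center in the frame of tray between 0.008 and 0.02 m and x of rod_a_center in the frame of tray between -0.03 and 0.03 m and y of rod_a_center in the frame of tray between -0.095 and 0.095 m and angle between the x axis of each of rod_a_center, rod_b_center and the x axis of tray, either way round below 0.17 rad and z of rod_b_center in the frame of tray between 0.008 and 0.02 m and x of rod_b_center in the frame of tray between -0.03 and 0.03 m and y of rod_b_center in the frame of tray between -0.095 and 0.095 m), for 0.2 s.
At the end, for the whole second after the job is handed in: Both dowels lie down in grooves of the tray (centre less than 20 mm above the tray's underside, axis within 10 degrees of the grooves, centre within 30 mm of the grooves' middle), and the rake stands on its teeth on the bench, upright within 10 degrees, its grip point 70 to 90 mm high (all of step 2 and height (world z) of rake_grip between 0.07 and 0.09 m and angle between rake_grip's own z axis and vertical below 0.17 rad); the robot touches nothing.
It fails at once if the gripper touches a dowel (contact force between the fingers and rod_a above 0.5 N or contact force between the fingers and rod_b above 0.5 N).
It also fails if it takes over 51 s, if anything falls off the work surface, if the arm or the gripper's body presses on something with over 40 N, if the wrist force passes 120 N, or if a joint passes its speed limit or range.

## Robot

A 7-joint arm with a two-finger parallel gripper is mounted at the origin on the work surface. World frame = base frame: x ahead of the robot, y to its left, z up, the work surface at z = 0. Lengths are in m, angles in rad, forces in N, time in s.
With the tool pointing down it reaches from about 0.425 to 0.925 m from the base axis. Payload 6.8 kg.
Tool frame: the origin (TCP) lies between the finger pads; the fingertips stand 22 mm ahead of it and the grasp point (between the pads) lies 3 mm ahead of it; z points along the fingers, x is the direction in which the jaws open and shut, and the axes are right-handed (so a half turn about z gives the same grasp; the last joint's range is limited). The gripper opens to 88 mm and grips with 3 to 60 N. Pads are 20 mm wide; open, the fingers measure 115 mm over their backs; the gripper's body (75 mm by 178 mm) begins 61 mm behind the grasp point.
Start: joints at [-1.253, 0.477, 0.022, 1.555, -0.011, 1.109, -0.083], TCP at [0.279, 0.615, 0.245] pointing down, gripper open.
Joint ranges: [-2.96, 2.96], [-0.34, 2.1], [-1.41, 1.46], [0.24, 2.44], [-1.37, 4.51], [0.17, 1.92], [-2.96, 2.96]. Speed limits (rad/s): [2.39, 2.39, 3.14, 3.14, 3.14, 3.14, 3.14].

## Interface

Orientations are given as a unit quaternion [x, y, z, w].
In Python, from cell import env, claw, solve_ik, viewer gives the robot as it stands. Calls block until the motion is done:
- env.reach(position, orientation): joint-space move of the TCP to a pose.
- env.move_linear(position, ori=None, v=0.15, guard=None): straight line of the TCP; ori=None keeps the orientation; v is the mean speed in m/s. With guard (N) it stops when the force on the tool has changed by that much, and returns True; else False.
- env.move_j(angles): joint-space move.
- claw.set_gripper(opening): opening from 0.0 (shut) to 1.0 (fully open); the grip force is fixed at half the most; returns when the fingers have stopped.
- env.pause(seconds).
- solve_ik(position, orientation): joint angles nearest the present ones, or None.
- viewer.capture(name): name is "side" or "top" or "wrist"; returns (picture, depth): 400x640x3 uint8, blue, green, red; 400x640 float32, m along the optical axis (not along the pixel's ray), 0 where there is no reading.
- viewer.camera_params(name): a dict with "intrinsics" (3x3 intrinsics, pixels), "xyz" and "attitude" of the camera in the world. Camera axes: x right, y down, z forward; pixel columns grow to the right and rows downward; lengths in m; the calibration is good to about 2 mm. A picture is of the moment at which its call begins: read the wrist's pose just before it. camera_params takes no time and is no camera call; for the wrist camera it gives the pose at the moment of the call.
A pose or a line that the arm cannot do raises env.IKError and nothing moves.
- env.hand_in(): hands the job in, once; it reports no verdict.
Readings, each from a call of its own:
- env.current_clock(): time.
- env.current_q(): joint angles.
- env.current_qd(): joint speeds.
- env.current_joint_efforts(): joint torques, N m.
- env.current_tcp_pos(): TCP position.
- env.current_tool_rot(): TCP orientation.
- env.current_force(): force on the tool from outside, world axes, zero at the start.
- env.current_moment(): the same for the moment, N m.
- env.current_gripper_width(): opening from 0.0 (shut) to 1.0 (fully open).
Only numpy, scipy, OpenCV 4.12 (cv2) and the standard library are available. Lean on these libraries where they do the work, as an engineer would, in place of code of your own. Each camera call takes 0.05 s, during which the arm holds its last target.

## Working session

There is one attempt and no reset: what is moved stays moved. The work goes in short steps, each a Python script; the robot and the scene stay as the last script left them, time stands still between calls to the robot, and variables do not carry over. Pictures are saved under pics/ and viewed, and the job is handed in when it is done.

```bash
ls; mkdir -p pics
python3 - <<'E'
from cell import env, claw, solve_ik, viewer
import cv2,numpy as np
for n in ("side","top"):
    im,d=viewer.capture(n); cv2.imwrite(f"pics/{n}0.png",im); np.save(f"pics/{n}0.npy",d)
    print(n,viewer.camera_params(n))
print(env.current_clock(),env.current_tool_rot(),env.current_tcp_pos())
E
```

```text
pics
side {'intrinsics': array([[491.26022313,   0.        , 313.40246057],
       [  0.        , 491.26022313, 194.96692344],
       [  0.        ,   0.        ,   1.        ]]), 'xyz': array([0.46036345, 0.60927801, 0.72955417]), 'attitude': array([-0.06707357,  0.90570067, -0.4178492 ,  0.02468777])}
top {'intrinsics': array([[474.2807813 ,   0.        , 327.56175089],
       [  0.        , 474.2807813 , 200.49066183],
       [  0.        ,   0.        ,   1.        ]]), 'xyz': array([ 0.28502605, -0.1799152 ,  1.23772419]), 'attitude': array([ 0.70644396, -0.69808647,  0.08013642, -0.08479608])}
0.1 [ 8.40543697e-01  5.41743185e-01 -6.19522712e-04  4.80937836e-04] [0.27862924 0.61428009 0.24383585]
```

View pics/side0.png

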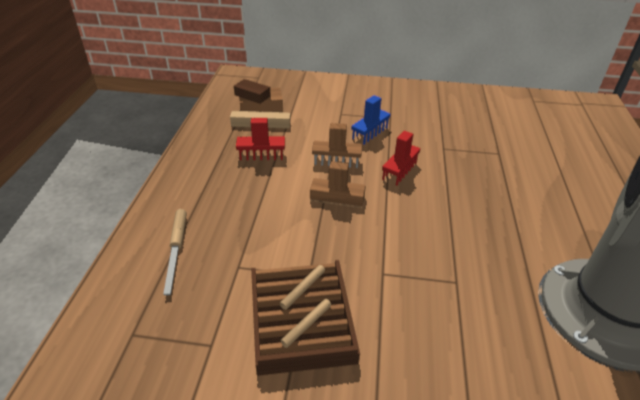

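View pics/top0.png

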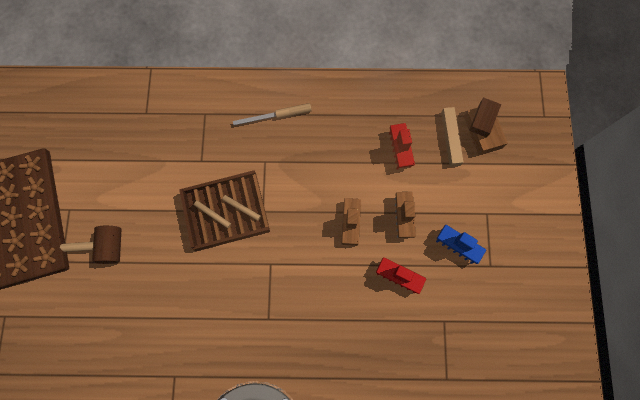

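The tray is at about (305,315) in side and (225,210) in top. The toothed brown rake is at (337,145) in side and (405,215) in top. The block at (337,185) has a solid sole, so that's the look-alike. Next I'll measure positions.

```bash
cat > h.py <<'E'
import numpy as np,cv2
from scipy.spatial.transform import Rotation as R
def cloud(d,p):
    K=p["intrinsics"];v,u=np.mgrid[:400,:640]
    P=np.stack([(u-K[0,2])/K[0,0]*d,(v-K[1,2])/K[1,1]*d,d],-1)
    W=P@R.from_quat(p["attitude"]).as_matrix().T+p["xyz"]
    W[d<=0]=np.nan
    return W
E
python3 - <<'E'
from cell import viewer
from h import *
for n,box in (("top",(165,270,160,260)),("side",(235,375,250,380)),("top",(330,440,180,255)),("side",(295,380,115,215))):
    d=np.load(f"pics/{n}0.npy");W=cloud(d,viewer.camera_params(n))
    x0,x1,y0,y1=box;w=W[y0:y1,x0:x1];im=cv2.imread(f"pics/{n}0.png")
    f=6 if n=="top" else 5
    cv2.imwrite(f"pics/crop_{n}_{x0}.png",cv2.resize(im[y0:y1,x0:x1],None,fx=f,fy=f,interpolation=cv2.INTER_CUBIC))
    for lo,hi in ((-.02,.004),(.004,.012),(.02,.028),(.028,.036),(.036,.05),(.05,.09),(.09,.15)):
        m=(w[...,2]>lo)&(w[...,2]<hi); q=w[m]
        if len(q)>5: print(n,x0,lo,hi,len(q),q.mean(0).round(4),q.min(0).round(3),q.max(0).round(3))
E
```

```text
top 165 -0.02 0.004 5760 [ 5.546e-01  1.373e-01 -2.000e-04] [ 0.418 -0.019 -0.01 ] [0.693 0.279 0.004]
top 165 0.004 0.012 2062 [0.55   0.1093 0.0066] [ 0.418 -0.02   0.004] [0.69  0.273 0.012]
top 165 0.02 0.028 1026 [0.5511 0.0908 0.0238] [ 0.442 -0.017  0.02 ] [0.646 0.21  0.028]
top 165 0.028 0.036 703 [0.5426 0.1001 0.032 ] [ 0.441 -0.017  0.028] [0.653 0.211 0.036]
top 165 0.036 0.05 596 [0.5337 0.1312 0.0405] [ 0.444 -0.013  0.036] [0.643 0.219 0.05 ]
side 235 -0.02 0.004 8036 [0.5393 0.0714 0.0008] [ 0.414 -0.086 -0.004] [0.706 0.227 0.004]
side 235 0.004 0.012 2797 [0.5486 0.0969 0.0075] [ 0.422 -0.064  0.004] [0.671 0.216 0.012]
side 235 0.02 0.028 2687 [0.5474 0.0999 0.0241] [ 0.441 -0.019  0.02 ] [0.645 0.217 0.028]
side 235 0.028 0.036 1431 [0.5417 0.1196 0.0326] [ 0.442 -0.022  0.028] [0.655 0.216 0.036]
side 235 0.036 0.05 1624 [0.5326 0.1406 0.041 ] [0.446 0.003 0.036] [0.611 0.216 0.048]
top 330 -0.02 0.004 6420 [ 0.538  -0.3255 -0.0011] [ 0.436 -0.472 -0.012] [ 0.641 -0.176  0.004]
top 330 0.004 0.012 160 [ 0.5347 -0.3182  0.0052] [ 0.436 -0.461  0.004] [ 0.639 -0.1
[... 458 characters left out ...]
 ] [ 0.557 -0.219  0.108]
side 295 -0.02 0.004 5017 [ 0.5402 -0.3594  0.0013] [ 0.422 -0.603 -0.004] [ 0.674 -0.166  0.004]
side 295 0.004 0.012 421 [ 0.529  -0.3596  0.0062] [ 0.424 -0.596  0.004] [ 0.665 -0.166  0.012]
side 295 0.02 0.028 234 [ 0.5157 -0.2753  0.0241] [ 0.438 -0.522  0.02 ] [ 0.589 -0.208  0.028]
side 295 0.028 0.036 589 [ 0.5178 -0.2558  0.0335] [ 0.439 -0.507  0.028] [ 0.591 -0.207  0.036]
side 295 0.036 0.05 1046 [ 0.5159 -0.3676  0.043 ] [ 0.439 -0.525  0.036] [ 0.596 -0.21   0.05 ]
side 295 0.05 0.09 589 [ 0.5182 -0.3142  0.0685] [ 0.441 -0.52   0.05 ] [ 0.556 -0.218  0.09 ]
side 295 0.09 0.15 351 [ 0.5283 -0.3049  0.0981] [ 0.499 -0.386  0.09 ] [ 0.556 -0.219  0.108]
```

Run:
```python
import cv2,numpy as np
a=[cv2.resize(cv2.imread(f"pics/crop_{n}.png"),(400,300)) for n in ("top_165","side_235","top_330","side_295")]
cv2.imwrite("pics/m.png",np.vstack([np.hstack(a[:2]),np.hstack(a[2:])]))
```

```text
(no output)
```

View pics/m.png

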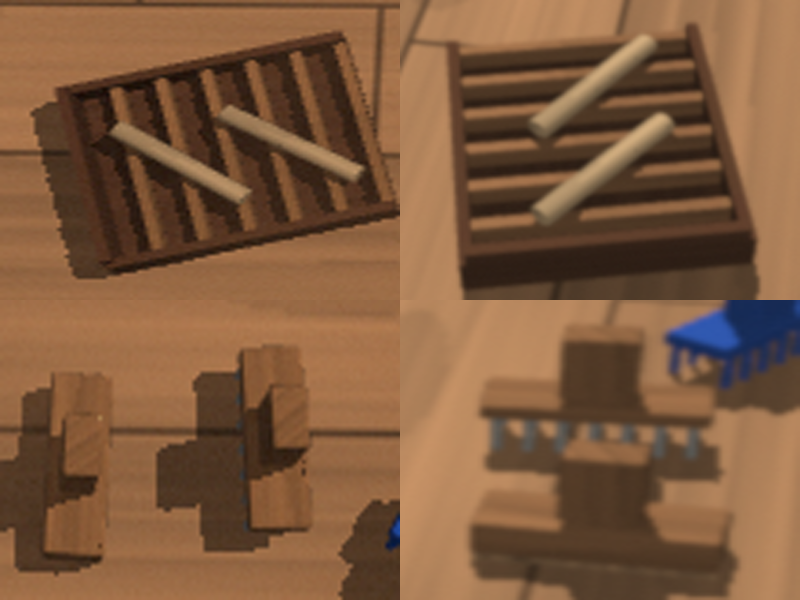

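Run:
```python
from cell import viewer
from h import *
def rect(q,lab):
    (c,s,a)=cv2.minAreaRect(q[:,:2].astype(np.float32)); print(lab,len(q),np.round(c,4),np.round(s,4),round(a,1),"zmed",np.median(q[:,2]).round(4))
for n in ("top","side"):
    W=cloud(np.load(f"pics/{n}0.npy"),viewer.camera_params(n)).reshape(-1,3)
    im=cv2.imread(f"pics/{n}0.png").reshape(-1,3).astype(int)
    x,y,z=W.T
    t=(x>.42)&(x<.67)&(y>-.05)&(y<.24)&(z>.017)&(z<.06)
    rect(W[t],n+" tray")
    rod=t&(im[:,0]>85)&(im[:,2]>150)&(z>.026)
    for nm,m in (("rods",rod),):
        q=W[m]; 
        _,lab=cv2.kmeans(q[:,:2].astype(np.float32),2,None,(3,50,1e-5),5,2)[:2]
        for k in (0,1): 
            s=q[lab.ravel()==k]; rect(s,n+" rod"); 
    h=(x>.48)&(x<.58)&(y<-.33)&(y>-.42)&(z>.098)&(z<.115); rect(W[h],n+" handle")
    h=(x>.44)&(x<.61)&(y<-.33)&(y>-.42)&(z>.037)&(z<.05); rect(W[h],n+" head")
    h=(x>.44)&(x<.61)&(y<-.18)&(y>-.27)&(z>.098)&(z<.115);rect(W[h],n+" sandhandle")
    h=(x>.44)&(x<.61)&(y<-.18)&(y>-.27)&(z>.025)&(z<.05); rect(W[h],n+" sandhead")
```

```text
top tray 2454 [0.5473 0.1011] [0.1688 0.201 ] 15.8 zmed 0.0289
top rod 111 [0.5482 0.0469] [0.0908 0.0103] 59.6 zmed 0.0385
top rod 146 [0.555 0.113] [0.1068 0.0623] 54.0 zmed 0.0387
top handle 171 [ 0.5368 -0.3707] [0.0252 0.0417] 89.1 zmed 0.1028
top head 545 [ 0.5356 -0.3706] [0.1194 0.0443] 2.4 zmed 0.0431
top sandhandle 1 [ 0.5056 -0.2383] [0. 0.] 0.0 zmed 0.0983
top sandhead 574 [ 0.5196 -0.2311] [0.044 0.12 ] 86.8 zmed 0.033
side tray 6336 [0.5475 0.097 ] [0.1662 0.2055] 15.6 zmed 0.0269
side rod 382 [0.5356 0.1293] [0.0794 0.0815] 8.7 zmed 0.0398
side rod 299 [0.5552 0.0456] [0.0848 0.0949] 13.8 zmed 0.0399
side handle 138 [ 0.5363 -0.371 ] [0.0399 0.0297] 2.2 zmed 0.1045
side head 523 [ 0.5362 -0.3729] [0.1199 0.0503] 1.0 zmed 0.0448
side sandhandle 3 [ 0.522 -0.233] [0.0363 0.0065] 25.7 zmed 0.0984
side sandhead 762 [ 0.5194 -0.2328] [0.0469 0.1197] 87.7 zmed 0.0348
```

```bash
cat >> h.py <<'E'
TC=np.array([.5474,.0992]); TY=np.deg2rad(15.7)
def T2W(x,y): 
    c,s=np.cos(TY),np.sin(TY); return TC+np.array([c*x-s*y,s*x+c*y])
def W2T(p):
    c,s=np.cos(TY),np.sin(TY); d=np.asarray(p)[...,:2]-TC; return np.stack([c*d[...,0]+s*d[...,1],-s*d[...,0]+c*d[...,1]],-1)
def ori(deg): a=np.deg2rad(deg)/2; return [np.cos(a),np.sin(a),0,0]
RK=np.array([.5362,-.371]); OR=ori(91.7); OT=ori(90+15.7)
E
python3 - <<'E'
from cell import env, claw, solve_ik, viewer
from h import *
for y,x,z,o in [(*RK[::-1],.2,OR),(*RK[::-1],.083,OR)]+[(*T2W(0,yy)[::-1],zz,OT) for yy in (-.2,-.14,.065) for zz in (.109,.2)]:
    q=solve_ik([x,y,z],o); print(np.round([x,y,z],3),None if q is None else np.round(q,2))
W=cloud(np.load("pics/top0.npy"),viewer.camera_params("top")).reshape(-1,3)
m=W[(W[:,2]>.036)]; t=W2T(m); k=(abs(t[:,0])<.072)&(t[:,1]>-.11)&(t[:,1]<.088)
q=t[k].astype(np.float32);_,lab,c=cv2.kmeans(q,2,None,(3,50,1e-5),5,2);print(c,[(q[lab.ravel()==i].min(0),q[lab.ravel()==i].max(0)) for i in(0,1)])
env.reach([*RK,.2],OR); print(env.current_clock(),env.current_tcp_pos(),env.current_gripper_width())
im,d=viewer.capture("wrist");cv2.imwrite("pics/w1.png",im)
p=viewer.camera_params("wrist");W=cloud(d,p).reshape(-1,3);x,y,z=W.T
for lo,hi in((.098,.112),(.037,.05)):
    h=(x>.45)&(x<.61)&(y<-.33)&(y>-.42)&(z>lo)&(z<hi);print(cv2.minAreaRect(W[h][:,:2].astype(np.float32)),h.sum())
E
```

```text
[ 0.536 -0.371  0.2  ] [-0.12  0.67  0.96  1.7  -0.61  1.1   2.63]
[ 0.536 -0.371  0.083] [ 0.1   0.7   0.59  1.76 -0.5   0.84  2.53]
[ 0.602 -0.093  0.109] [-0.19  0.54  0.32  1.85 -0.23  0.79  2.1 ]
[ 0.602 -0.093  0.2  ] [-0.28  0.44  0.44  1.79 -0.22  0.96  2.1 ]
[ 0.585 -0.036  0.109] [-0.22  0.5   0.23  1.9  -0.16  0.76  1.94]
[ 0.585 -0.036  0.2  ] [-0.31  0.39  0.34  1.84 -0.16  0.94  1.95]
[0.53  0.162 0.109] [-0.45  0.45  0.06  1.97 -0.04  0.73  1.47]
[0.53  0.162 0.2  ] [-0.49  0.33  0.1   1.9  -0.04  0.92  1.48]
[[-0.00796472 -0.04183786]
 [-0.00501719  0.03211576]] [(array([-0.05020392, -0.08397473], dtype=float32), array([ 0.0342727 , -0.00443493], dtype=float32)), (array([-0.04894727, -0.00547573], dtype=float32), array([0.03605101, 0.07071453], dtype=float32))]
3.65 [ 0.53674344 -0.37028512  0.19986166] 1.0017092469392692
((0.5360327959060669, -0.372860848903656), (0.03959544748067856, 0.025785354897379875), 2.4359586238861084) 1334
((0.5359479784965515, -0.37281009554862976), (0.11909998208284378, 0.044118788093328476), 2.0312325954437256) 2892
```

View pics/w1.png

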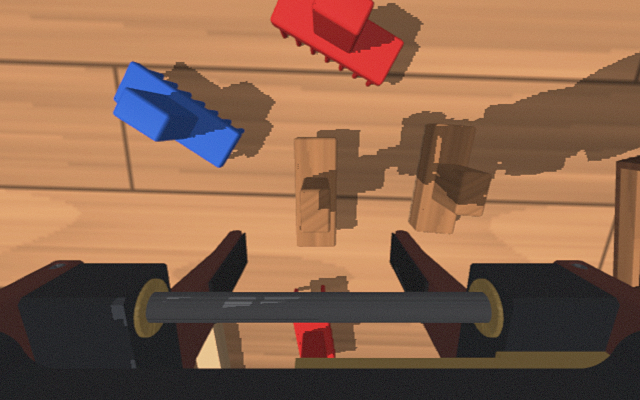

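The wrist view shows the brown rake at (316,205), centred between the fingers. Size and height fit. I'll grasp it and lift.

Run:
```python
from cell import env, claw, solve_ik, viewer
from h import *
O=ori(92.2)
print(env.move_linear([.536,-.372,.083],O,v=.08,guard=15)); print(env.current_tcp_pos(),env.current_force())
claw.set_gripper(0.0); print("w",env.current_gripper_width()*88,env.current_tcp_pos())
env.move_linear([.536,-.372,.2],O,v=.1); print(env.current_clock(),env.current_tcp_pos(),env.current_gripper_width()*88,env.current_force())
im,d=viewer.capture("side");cv2.imwrite("pics/s2.png",im[60:260,200:460].repeat(3,0).repeat(3,1))
W=cloud(d,viewer.camera_params("side")).reshape(-1,3);x,y,z=W.T
h=(x>.45)&(x<.61)&(y<-.33)&(y>-.42)&(z>.15)&(z<.165);print(cv2.minAreaRect(W[h][:,:2].astype(np.float32)),np.median(z[h]))
```

```text
False
[ 0.53625398 -0.37222315  0.08351127] [-1.0957996  -0.36437633 -0.13719169]
w 25.55182907296807 [ 0.53594355 -0.37200051  0.08291489]
7.6083 [ 0.53573722 -0.37162627  0.19920962] 25.93982930167256 [ 0.60334657  0.13646616 -2.37049194]
((0.5359647870063782, -0.3703588545322418), (0.11979996412992477, 0.04683127626776695), 2.592209577560425) 0.16071416053030868
```

View pics/s2.png

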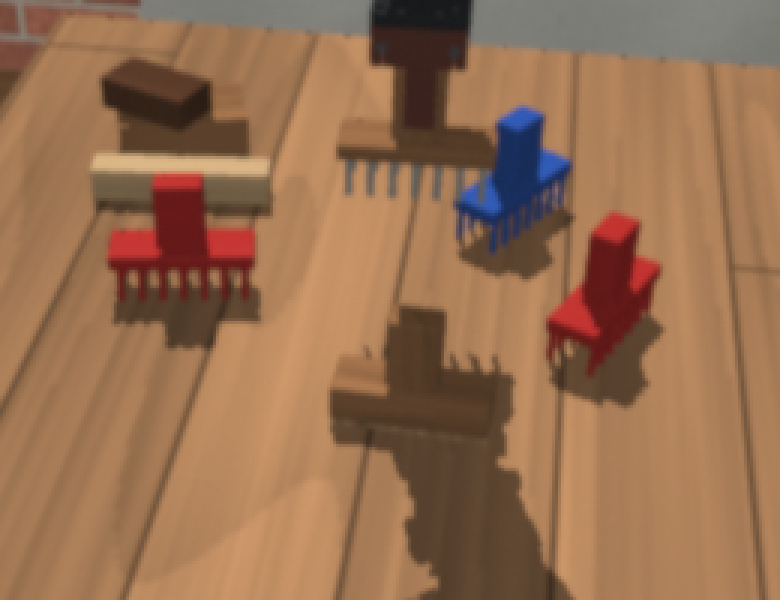

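The toothed rake is in the gripper, level, with its teeth visible at (415,180) in this crop. Next I'll carry it over the open edge and comb.

Run:
```python
from cell import env, claw, solve_ik, viewer
from h import *
env.move_linear([.536,-.372,.235],ori(92.2),v=.15)
env.move_linear([*T2W(0,-.15),.235],OT,v=.2)
env.move_linear([*T2W(0,-.15),.110],OT,v=.12,guard=15)
print(env.current_clock(),env.current_tcp_pos(),W2T(env.current_tcp_pos()),env.current_force())
im,d=viewer.capture("side");cv2.imwrite("pics/s3.png",im[150:400,180:460].repeat(2,0).repeat(2,1))
im,d=viewer.capture("top");cv2.imwrite("pics/t3.png",im[140:280,150:330].repeat(4,0).repeat(4,1))
```

```text
11.0417 [ 0.58854483 -0.04538732  0.11070695] [ 0.0004844  -0.15032683] [ 0.68489159  0.18014011 -1.51655933]
```

View pics/s3.png

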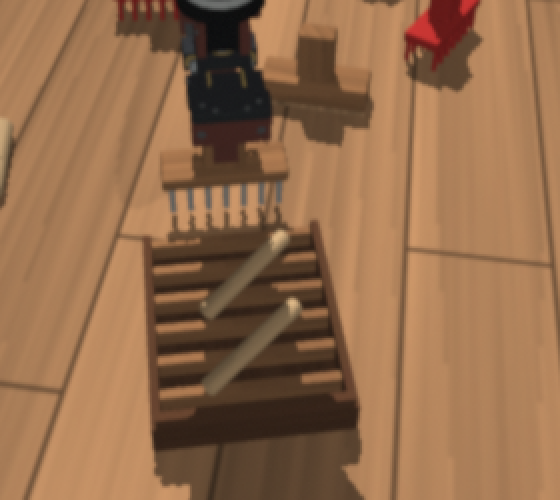

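The rake is square to the tray just outside the open edge, with its teeth at (225,200). Both dowels are undisturbed. I'll comb in stages.

Run:
```python
from cell import env, claw, solve_ik, viewer
from h import *
for i,y in enumerate((-.085,-.035)):
    r=env.move_linear([*T2W(0,y),.1095],OT,v=.04,guard=25)
    print(r,env.current_clock(),env.current_tcp_pos()[2],W2T(env.current_tcp_pos()),env.current_force())
    im,d=viewer.capture("side");cv2.imwrite(f"pics/s4{i}.png",im[150:400,180:460].repeat(2,0).repeat(2,1))
a=np.hstack([cv2.imread(f"pics/s4{i}.png")[::1] for i in(0,1)]);cv2.imwrite("pics/s4.png",cv2.resize(a,(800,357)))
```

```text
False 12.9167 0.10956350349587524 [ 1.00751279e-05 -8.52705375e-02] [-0.59954636 -0.1751031  -2.05735144]
False 14.3667 0.10956597349555507 [-1.42533177e-05 -3.53593617e-02] [-0.00329591 -0.94385257 -1.76453918]
```

View pics/s4.png

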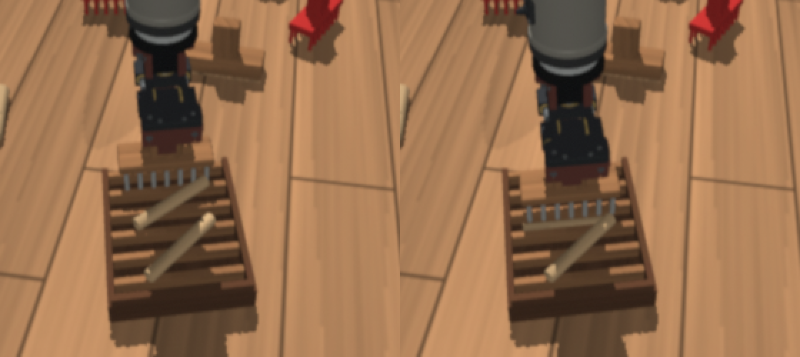

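Rod A has turned parallel and seems to be dropping in at (570,228), close to rod B's end. I'll continue.

Run:
```python
from cell import env, claw, solve_ik, viewer
from h import *
for i,y in enumerate((-.005,.03)):
    r=env.move_linear([*T2W(0,y),.1095],OT,v=.04,guard=25)
    print(r,env.current_clock(),env.current_tcp_pos()[2],W2T(env.current_tcp_pos()),env.current_force())
    im,d=viewer.capture("side");cv2.imwrite(f"pics/s5{i}.png",im[200:400,220:400].repeat(2,0).repeat(2,1))
a=np.hstack([cv2.imread(f"pics/s5{i}.png")[::1] for i in(0,1)]);cv2.imwrite("pics/s5.png",a)
```

```text
False 15.3167 0.10957583103521067 [ 1.72367687e-05 -5.23630317e-03] [-0.32064794 -1.00905059 -2.07286001]
False 16.3917 0.10956811892506754 [8.97087811e-06 2.96978829e-02] [ 0.46946104 -0.47471472 -1.66145362]
```

View pics/s5.png

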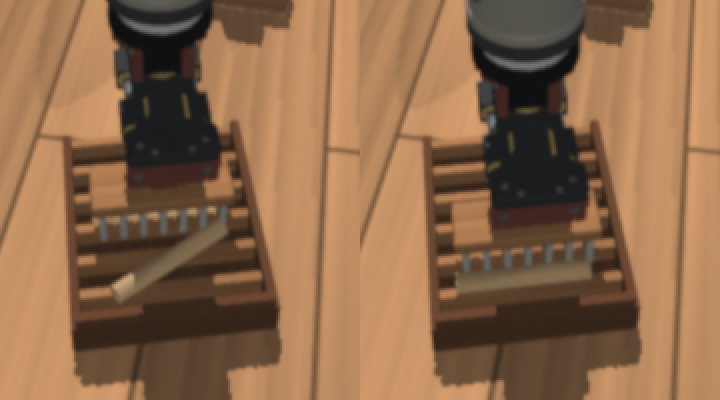

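Rod B is now parallel ahead of the teeth at (520,277), but isn't seated yet. I'll push it to the last groove.

Run:
```python
from cell import env, claw, solve_ik, viewer
from h import *
r=env.move_linear([*T2W(0,.060),.1095],OT,v=.03,guard=20)
print(r,env.current_clock(),env.current_tcp_pos()[2],W2T(env.current_tcp_pos()),env.current_force())
def look(n,f):
    im,d=viewer.capture(n);W=cloud(d,viewer.camera_params(n)).reshape(-1,3)
    t=W2T(W);k=(im.reshape(-1,3)[:,0]>75)&(abs(t[:,0])<.07)&(t[:,1]>.0)&(t[:,1]<.09)&(W[:,2]>.0)&(W[:,2]<.045)
    c=im[200:400,220:400] if n=="side" else im[150:270,160:300]
    cv2.imwrite(f,cv2.resize(c,None,fx=3,fy=3))
look("side","pics/s6.png")
env.move_linear([*T2W(0,.055),.1095],OT,v=.05)
env.move_linear([*T2W(0,.055),.20],OT,v=.15)
env.move_linear([*T2W(0,-.2),.20],OT,v=.2)
print(env.current_clock(),env.current_force())
look("side","pics/s7.png");look("top","pics/t7.png")
n="side";im,d=viewer.capture(n);np.save("pics/s7.npy",d);cv2.imwrite("pics/s7full.png",im)
n="top";im,d=viewer.capture(n);np.save("pics/t7.npy",d);cv2.imwrite("pics/t7full.png",im)
```

```text
False 17.5917 0.10954209824063471 [8.37105916e-06 5.97342044e-02] [-0.52087836 -0.1847871  -2.39051467]
20.0667 [-0.75987079  1.1060587  -2.75906997]
```

View pics/s7.png

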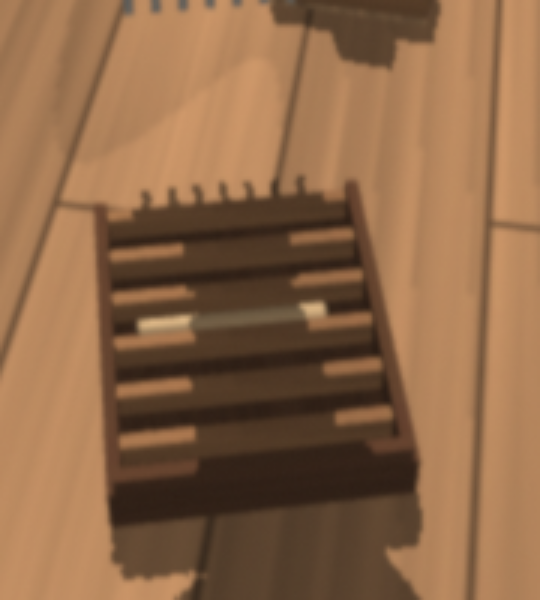

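View pics/t7.png

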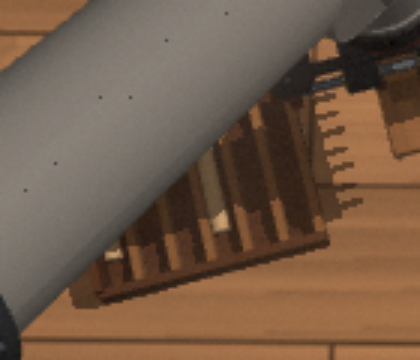

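In the side view rod A sits in the third groove at (230,318). Rod B's end shows next to the backstop in the top view at (112,250). Checking heights.

Run:
```python
from cell import env, claw, solve_ik, viewer
from h import *
for n,f in(("side","s7"),("top","t7")):
    im=cv2.imread(f"pics/{f}full.png").reshape(-1,3).astype(int);W=cloud(np.load(f"pics/{f}.npy"),viewer.camera_params(n)).reshape(-1,3);t=W2T(W)
    near=(abs(t[:,0])<.073)&(abs(t[:,1])<.091)&(W[:,2]<.06)&(W[:,2]>-.01)
    print(n,"points above ridge:",(near&(W[:,2]>.03)).sum())
    for y in(-80,-48,-16,16,48,80):
        k=near&(abs(t[:,1]*1000-y)<5)&(abs(t[:,0])<.06);z=W[k][:,2]
        r=k&(W[:,2]>.016)
        if k.sum():print(y,k.sum(),"z med",np.median(z).round(4),"rod px",r.sum(),t[r].min(0).round(3) if r.any() else "",t[r].max(0).round(3) if r.any() else "",W[r][:,2].max().round(3) if r.any() else "")
```

```text
side points above ridge: 57
-80 13 z med 0.0083 rod px 0   
-48 32 z med 0.0078 rod px 0   
-16 226 z med 0.0219 rod px 221 [-0.05 -0.02] [ 0.06  -0.011] 0.026
16 78 z med 0.0075 rod px 0   
48 124 z med 0.0071 rod px 0   
top points above ridge: 1
-80 159 z med 0.0059 rod px 0   
-48 150 z med 0.0057 rod px 0   
-16 153 z med 0.0158 rod px 75 [-0.05  -0.018] [ 0.021 -0.011] 0.025
16 95 z med 0.0057 rod px 0   
48 68 z med 0.006 rod px 0   
80 50 z med 0.0086 rod px 15 [-0.048  0.077] [-0.035  0.084] 0.022
```

Rod A's top is at about 22 mm in the y = -16 groove. Rod B's visible end is at about 22 mm in the y = 80 groove. Both are seated, so I'll set the rake down.

Run:
```python
from cell import env, claw, solve_ik, viewer
from h import *
p=T2W(0,-.2)
env.move_linear([*p,.095],OT,v=.12)
print(env.move_linear([*p,.081],OT,v=.02,guard=6),env.current_tcp_pos(),env.current_force())
claw.set_gripper(1.0); env.pause(.3); print(env.current_gripper_width())
env.move_linear([*p,.22],OT,v=.12)
env.move_linear([*T2W(0,-.45),.28],v=.2)
print(env.current_clock())
for n in("side","top"):
    im,d=viewer.capture(n);W=cloud(d,viewer.camera_params(n)).reshape(-1,3);t=W2T(W)
    cv2.imwrite(f"pics/{n}9.png",im)
    near=(abs(t[:,0])<.073)&(abs(t[:,1])<.091)&(W[:,2]<.06)
    print(n,"above ridge:",(near&(W[:,2]>.03)).sum())
    for y in(-16,80):
        r=near&(abs(t[:,1]*1000-y)<7)&(W[:,2]>.016)
        if r.sum()>4:print(y,r.sum(),cv2.minAreaRect(t[r].astype(np.float32)),np.median(W[r][:,2]),W[r][:,2].max())
    for lo,hi in((.037,.05),(.095,.115)):
        r=(np.hypot(*(W[:,:2]-p).T)<.075)&(W[:,2]>lo)&(W[:,2]<hi)
        if r.sum()>4:print("rake",r.sum(),cv2.minAreaRect(t[r].astype(np.float32)),np.median(W[r][:,2]))
a=np.vstack([cv2.resize(cv2.imread("pics/side9.png")[120:400,200:480],None,fx=1.4,fy=1.4).transpose(1,0,2).transpose(1,0,2)]);b=cv2.resize(cv2.imread("pics/top9.png")[120:320,150:350],(392,392));cv2.imwrite("pics/e9.png",np.hstack([a,b]))
```

```text
True [ 0.60136653 -0.09323476  0.08281127] [-0.58102724  1.23785393  5.62693591]
0.9992765175758169
25.975
side above ridge: 59
-16 290 ((0.005122575908899307, -0.01486746035516262), (0.011567956767976284, 0.10963953286409378), 89.98568725585938) 0.022015170988744115 0.025988395185856716
rake 837 ((-1.7914921045303345e-05, -0.19897137582302094), (0.04959632828831673, 0.11999961733818054), 89.69820404052734) 0.044622697631853225
rake 246 ((1.0440126061439514e-05, -0.1998947709798813), (0.028293512761592865, 0.03986339643597603), 88.3084945678711) 0.10419385951007742
top above ridge: 0
rake 111 ((-0.04508180171251297, -0.20935510098934174), (0.0257800854742527, 0.045747172087430954), 60.5775146484375) 0.04309882222784278
```

View pics/e9.png

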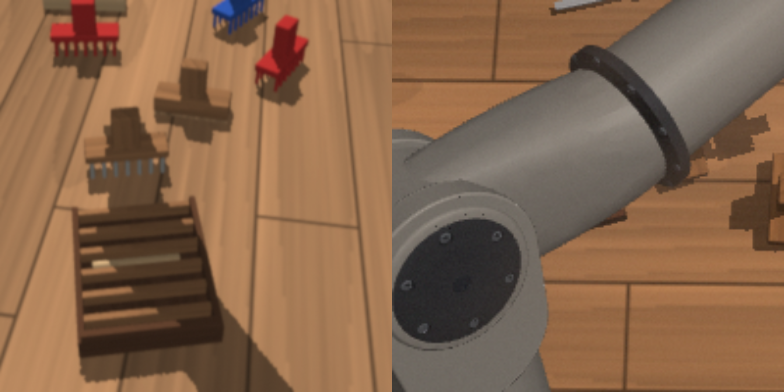

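The side view shows the rake upright on its teeth at (125,160), its head top at 44 mm. Rod B is hidden by the arm, so I'll move the arm aside for a final look.

Run:
```python
from cell import env, claw, solve_ik, viewer
from h import *
p=T2W(0,-.2)
env.reach([.28,-.58,.32],ori(60))
print(env.current_clock())
n="top"
im,d=viewer.capture(n);W=cloud(d,viewer.camera_params(n)).reshape(-1,3);t=W2T(W)
near=(abs(t[:,0])<.073)&(abs(t[:,1])<.091)&(W[:,2]<.06)
print("above ridge:",(near&(W[:,2]>.03)).sum())
for y in(-16,80):
    r=near&(abs(t[:,1]*1000-y)<7)&(W[:,2]>.016)
    if r.sum()>4:print(y,r.sum(),cv2.minAreaRect(t[r].astype(np.float32)),np.median(W[r][:,2]),W[r][:,2].max())
for lo,hi in((.037,.05),(.095,.115)):
    r=(np.hypot(*(W[:,:2]-p).T)<.075)&(W[:,2]>lo)&(W[:,2]<hi)
    if r.sum()>4:print("rake",r.sum(),cv2.minAreaRect(t[r].astype(np.float32)),np.median(W[r][:,2]))
cv2.imwrite("pics/t10.png",cv2.resize(im[140:280,150:370],None,fx=3.5,fy=3.5))
```

```text
27.7667
above ridge: 4
-16 147 ((0.005676157772541046, -0.013754873536527157), (0.11017557233572006, 0.009416718035936356), 0.06223994866013527) 0.02010206281542315 0.02868194035185856
80 148 ((0.006545547395944595, 0.08185196667909622), (0.11012420803308487, 0.010126806795597076), 0.09436226636171341) 0.021080144795235234 0.02836245142221161
rake 532 ((0.00021810084581375122, -0.19737663865089417), (0.12015499919652939, 0.04394711181521416), 0.17300163209438324) 0.04310198732008874
rake 167 ((0.00024119578301906586, -0.19749395549297333), (0.02588518150150776, 0.03991379961371422), 89.54975891113281) 0.1028218460491157
```

View pics/t10.png

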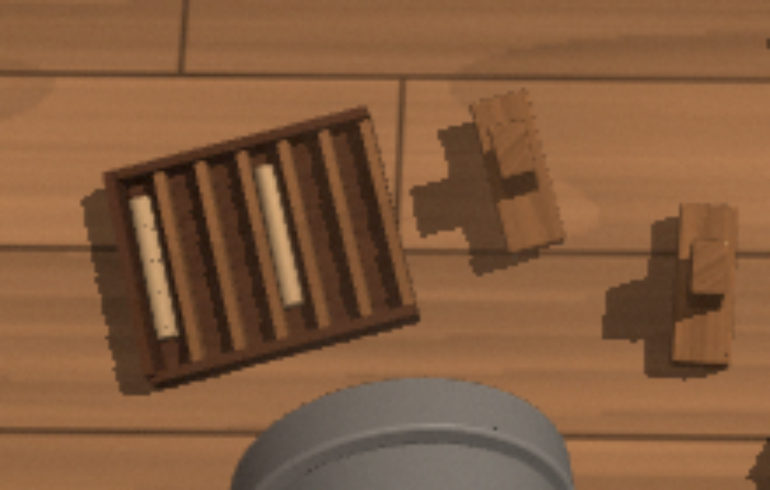

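Both dowels lie in their own grooves at (155,267) and (280,235), and the rake stands at (517,170). Handing in.

Run:
```python
from cell import env
env.hand_in(); print(env.current_clock())
```

```text
the job is handed in; nothing more can be done
the job is handed in; nothing more can be done
```

I took the toothed rake by its handle and combed once from the open edge to near the backstop, with the tooth tips about 2.5 mm above the ridges. I then stood the rake on the bench beside the open edge and let go. I handed the job in at about 28 s of the 51 s; no verdict is reported.

- **Dowels:** In the last top view they lie in separate grooves, at about y −16 mm and y 80 mm in the tray frame. Both are parallel to the grooves within 1°, and their centres are 6–7 mm from the grooves' middle. Their tops read 20–22 mm, as expected for seated dowels.
- **Rake:** It is level, with its head top at 43–45 mm and handle top at about 103–104 mm. That puts the grip point at roughly 80 mm.
- **Contact and forces:** The fingers stayed well above the dowels, and the gripper is now clear of everything. No force guard tripped while combing; the only one that did was the light one at set-down, when the teeth met the bench.
- **Doubtful readings:** A few single depth pixels over the dowels read up to 29 mm, and 4 pixels inside the tray read above 30 mm. I took these as camera noise and wall edges, since the medians agree with seated dowels.

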